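# Build up the spindle of an index stand

## Robot

A 6-joint arm with a two-finger parallel gripper is mounted at the origin on a cart in front of the work surface, level with it; the furniture and walls round the work are solid. World frame = base frame: x ahead of the robot, y to its left, z up, the work surface at z = 0. Lengths are in m, angles in rad, forces in N, time in s.
With the tool pointing down it reaches from about 0.3 to 0.875 m from the base axis. Payload 6.4 kg.
Tool frame: the origin (TCP) lies midway between the tips of the shut fingers; the grasp point (between the pads) lies 19 mm behind it (r.grip_point_offset is the distance from the TCP to the grasp point, in m); z points along the fingers, y is the line along which they close (so a half turn about z gives the same grasp; the last joint's range is limited). The gripper opens to 85 mm and grips with 20 to 120 N. Pads are 22 mm wide; open, the fingers measure 114 mm over their backs; the gripper's body (76 mm by 85 mm) begins 54 mm behind the grasp point. The pads swing forward as they close: fully open they stand 13 mm farther back than shut.
Start: joints at [-1.309, 0.181, 1.607, -0, 1.354, -0.206], TCP at [0.259, -0.513, 0.231] pointing down, gripper open.
Joint ranges: [-2.99, 2.99], [-0.89, 2.07], [0.3, 2.58], [-1.14, 4.28], [0, 2.63], [-3.12, 3.12]. Speed limits (rad/s): [2.57, 2.57, 3.01, 3.14, 3.14, 3.14].

## Interface

Orientations are given as a unit quaternion [x, y, z, w].
In Python, from rig import r gives the robot as it stands.
- The arm moves only by the tool move_arm, never from a script. Its argument "commands" is a list of rows, each a list of 3 entries, a list of its own where there are three numbers: the opening in per cent of the stroke, from 0 (shut) to 100 (fully open), then the shift along the tool's x, y, z in units of 25 mm (1.0 is 25 mm), then the turn, a rotation vector about the tool's x, y, z in units of 8 degrees (1.0 is 8 degrees). A call has 1 to 12 rows; each row shifts and turns the commanded pose from where the row before left it, along the tool's axes as they then stand; what a row does not reach is not made up. A row lasts 1/8 s, in which the tool goes at most 62.5 mm and 10.7 degrees, less where a joint would pass 70% of its speed; a pose out of reach is approached as far as the arm can. A call is refused whole if a number of a shift passes 1 or a number of a turn 1, either way. A call with a gripper value outside its range is refused whole. The fingers move at their own pace and stop on an object; "grip_force" is the grip in N (left out, the last holds). Time passes only in rows, so rows that do not move let the fingers close. It gives the time, the measured TCP pose, the force, the opening and the grip force at its end, in the units of the state.
- r.get_obs(): the state, without advancing time (a new reading comes with each control period).
- r.capture(name): name is "scene" or "top" or "wrist"; returns a dict with "image" (480x640x3 uint8, blue, green, red), "z_map" (480x640 float32, m along the optical axis (not along the pixel's ray), 0 where there is no reading), "fx", "fy", "cx", "cy" (pixels), "eye" and "attitude" of the camera in the world. Camera axes: x right, y up, looking along -z (the intrinsics and any distortion apply to the point x, -y, -z); pixel columns grow to the right and rows downward; lengths in m; the calibration is good to about 2 mm. A picture is of the moment at which its call begins.
- r.close_job(): hands the job in; it is judged then, once.
Trained networks look in a picture, given as the dict that the camera call returned (one of the last four; its "shot" number tells which), for a name from the list of things; names that differ only in an ending like _2 or _b are one class to them, and where a whole thing is asked for, a point or a joint stands for the part that bears it (a point fixed in the world has none). Each returns a list of dicts, best first, with "score" (0 to 1); they miss things now and then, are a little off and sometimes report something else, mostly with a low value. They report only what shows in the picture. A call takes as long as a camera call. They do not tell look-alikes from the thing itself.
- r.look_for(picture, label): "point" ([column, row] in pixels, amid what is visible of it).
- r.place_of(picture, label): "point" ([column, row] in pixels: a listed point, or the origin of a listed thing).
The state is a dict: "time": time; "qpos": joint angles; "joint_velocities": joint speeds; "tau": joint torques, N m; "tcp_pos": TCP position; "eef_rot": TCP orientation; "ft_force": force on the tool from outside, world axes, zero at the start; "moment": the same for the moment, N m; "finger_gap": finger opening in m; "gripper_force": force on a finger pad.
Only numpy, scipy, OpenCV 4.12 (cv2) and the standard library are available. Lean on these libraries where they do the work, as an engineer would, in place of code of your own. Each camera call takes 0.05 s, during which the arm holds its last target. There are 200 camera calls.

## Task

Build up the spindle of the small index stand: thread the three loose steel rings over it in order of size, the widest first. Set the wide plain spacer down on the flange, lower the keyed ring after it and turn it under light pressure until its keyway drops over the key on the spindle and it sits fully down on the spacer, then push the small ribbed collar down past the spring balls until it sits home on the keyed ring. Go by feel: the spindle rides on a light preload spring and must never be pushed down to the end of its travel; leave the other things on the bench where they lie.

Things in the scene. Friction and masses are not known exactly. Their poses are not given: they have to be found in the camera images.
- stand: Index stand fixed to the bench: 90 mm square plate, round grey housing, stepped steel spindle on the stand's vertical axis, 108 mm high over all, nothing else above 40 mm. Origin: on the spindle's axis, at bench height; z up. Its front, marked by a short dark bar on the housing, is its -x side (towards the robot at yaw 0). Gear and rings are steel; sizes below are in mm, heights above the bench.
- flange_top (a point): Point on the spindle's axis at the top of its flange (radius 30), height 40: seat of the spacer. Above it the lower journal, radius 12, rises to a shoulder at 57; the spacer, home, stands 1 mm above this shoulder. Axes as the stand's.
- key_top (a point): Point on the axis at height 65, level with the top of the key: a rib 4 wide, standing out to radius 12, on the side of the middle journal (radius 8, height 57 to 77, top 2 tapered). The spindle is braked, it does not turn, but it stopped anywhere within 1 rad either side of the stand's front: the key's direction is not in this pose (axes as the stand's); find it by feel or eye.
- ball_ring (a point): Point on the axis at height 95.5, at the centres of three evenly spaced spring balls of radius 3 that stand out to radius 9 from the upper journal (radius 6, height 77 to 108, top 4 tapered). They give way inwards; pushing the collar past them takes about 5 to 12 N. Axes as the stand's.
- quill (a joint): How far the sprung spindle is pushed down into its housing, m. 0 at rest and under the weight of the rings. The preloaded spring holds it still up to a downward push of about 8 N, then it gives 1 mm for each further 8 N; the end stop is at 0.0035. It must stay under 0.003 (a push of about 32 N). It comes back up when let go.
- spacer: Loose spacer, the widest ring, plain: 48 outside, bore 26, 18 high, about 100 g. Origin: centre of its underside, z up along the bore. It passes over the key and the balls. Home, it rests on the flange, underside at height 40.
- keyed_ring: Loose ring of middle size: 40 outside, bore 18, 20 high, about 100 g; a keyway (slot 5.6 wide, out to radius 13.5) runs through its whole height on its own +x side. Origin: centre of its underside, z up. Out of line it stops on the key, underside at 65, its bore already round the middle journal; in line (within 0.1 rad) it drops 7 further and rests home on the spacer, underside at 58.
- collar: Loose retaining collar, the smallest ring, fine upright ribs around it: 32 outside, bore 14 with 2 mm chamfers, 14 high, about 50 g. Origin: centre of its underside, z up along the bore. Set down loosely it stops on the balls, underside at about 97; home, it rests on the keyed ring, underside at 78, with the balls standing out over its top.
- bush_block: Bystander: small pale machined block with a hole, 18 x 26 x 12, origin at the centre of its underside.
- stick_unit: Bystander: bare thumb-stick unit with a round black top, 33 x 37 x 16; origin at the centre of its underside.
- loupe: Bystander: black eye loupe, 36 across and 36 high; origin at the centre of its underside.
- gauge_block: Bystander: upright ground steel block, 12 x 30 x 35; origin near the centre of its underside.
Not all that is in view belongs to the job. Leave any blue look-alike of the collar alone. Leave any orange look-alike of the keyed_ring alone.

How it is judged:
On the way, in this order (a step that is already met when the one before it is completed fails the run):
1. the spacer sits on the flange, round the spindle (z of spacer in the frame of stand between 0.0375 and 0.0415 m and horizontal distance between spacer and stand below 0.003 m and angle between spacer's own z axis and vertical below 0.06 rad), for 0.2 s.
2. the keyed ring has dropped over the key and sits on the spacer (all of step 1 and z of keyed_ring in the frame of stand between 0.0555 and 0.06 m and horizontal distance between keyed_ring and stand below 0.003 m and angle between keyed_ring's own z axis and vertical below 0.06 rad), for 0.2 s.
3. the collar has been pushed past the balls and sits on the keyed ring (all of step 2 and z of collar in the frame of stand between 0.0755 and 0.08 m and horizontal distance between collar and stand below 0.003 m and angle between collar's own z axis and vertical below 0.06 rad), for 0.2 s.
At the end, for the whole second after the job is handed in: All three rings are on the spindle, level (within 0.06 rad), on its axis within 3 mm and at rest: the spacer's underside 40 mm above the stand's foot (at most 1.5 mm high), the keyed ring's at 58 mm and the collar's at 78 mm (each at most 2 mm high) (all of step 3 and linear speed of each of spacer, keyed_ring, collar below 0.02 m/s); the robot touches nothing.
It fails at once if the sprung spindle is pushed down by more than 3 mm, near the end of its travel (value of joint quill above 0.003 m).
It fails at once if a bystander is shifted by more than 20 mm (distance of any of bush_block, stick_unit, loupe, gauge_block from where it was at the start of the episode above 0.02 m).
It also fails if it takes over 64 s, if anything falls off the work surface, if the arm or the gripper's body presses on something with over 40 N, if the wrist force passes 120 N, or if a joint passes its speed limit or range.

## Working session

There is one attempt and no reset: what is moved stays moved. The work goes in short steps, Python scripts to look and compute and a tool call to move; the robot and the scene stay as the last step left them, time stands still between calls to the robot, and variables do not carry over. Pictures are saved under pics/ and viewed, at most 10 in all, crops included, and the job is handed in when it is done.

Besides the shell and the picture viewer there is one more tool, called after "Request:" as name(argument=value, ...), one argument or row to a line, values as JSON. move_arm: Moves the arm, as the interface text tells. Its arguments: {"type":"object","properties":{"commands":{"type":"array"},"grip_force":{"type":"number"}},"required":["commands"]}

```bash
mkdir -p pics; ls
cat > h.py <<'E'
import numpy as np, cv2
from scipy.spatial.transform import Rotation as R
from rig import r
NAMES=["stand","flange_top","key_top","ball_ring","spacer","keyed_ring","collar","bush_block","stick_unit","loupe","gauge_block"]
def att(p):
    a=np.array(p["attitude"],float)
    return a if a.shape==(3,3) else R.from_quat(a).as_matrix()
def ray(p,px):
    u,v=px; d=np.array([(u-p["cx"])/p["fx"],-(v-p["cy"])/p["fy"],-1.0])
    return np.array(p["eye"]),att(p)@d
def at_z(p,px,z):
    e,d=ray(p,px); return e+d*(z-e[2])/d[2]
def depth(p,px):
    u,v=[int(round(t)) for t in px]; w=p["z_map"][max(v-2,0):v+3,max(u-2,0):u+3]; w=w[w>0]
    if not len(w): return None
    e,d=ray(p,px); return e+d*np.median(w)
def tri(rays):
    A=np.zeros((3,3));b=np.zeros(3)
    for e,d in rays:
        d=d/np.linalg.norm(d);P=np.eye(3)-np.outer(d,d);A+=P;b+=P@e
    return np.linalg.solve(A,b)
E
python3 - <<'E'
from h import *
np.set_printoptions(precision=4,suppress=True)
o=r.get_obs();print(o)
for c in ("scene","top"):
    p=r.capture(c);cv2.imwrite(f"pics/{c}0.png",p["image"]);print(c,{k:p[k] for k in p if k not in("image","z_map")})
    for n in NAMES:
        for q in r.place_of(p,n)[:3]:
            print(n,np.round(q["point"],1),round(q["score"],2),depth(p,q["point"]))
E
```

```text
pics
{'time': 0.0, 'qpos': array([-1.3093,  0.1816,  1.608 ,  0.    ,  1.3538, -0.2063]), 'joint_velocities': array([ 0.0014,  0.001 , -0.0008, -0.0003, -0.0023,  0.0012]), 'tau': array([ -0.0011, -44.4867, -35.134 ,  -0.0004,   0.0091,  -0.    ]), 'tcp_pos': array([ 0.2592, -0.5126,  0.2304]), 'eef_rot': array([ 0.9728,  0.2318, -0.    , -0.0009]), 'ft_force': array([ 0.1733, -0.6659,  0.0391]), 'moment': array([-0.0439,  0.0159,  0.0242]), 'gripper_force': 0.0, 'finger_gap': 0.08557216630684938}
scene {'fx': 531.4303761664237, 'fy': 531.4303761664237, 'cx': 322.26943998968807, 'cy': 242.5245262696881, 'eye': array([ 0.2203, -0.7937,  0.821 ]), 'attitude': array([ 0.3372, -0.0985, -0.2715,  0.896 ]), 'shot': 1}
stand [351.3 263.5] 0.94 [ 0.6157 -0.2892  0.028 ]
flange_top [354.1 248.8] 0.75 [ 0.6309 -0.2759  0.0485]
key_top [352.2 238.5] 0.55 [ 0.6467 -0.2481  0.0422]
key_top [370.9 316.1] 0.27 [ 0.5805 -0.3993  0.0156]
ball_ring [358.8 226.9] 0.57 [ 0.6405 -0.2739  0.1025]
spacer [318.9 331.7] 0.89 [ 0.4841 -0.3761  0.0187]
keyed_ring [276.9 303. ] 0.87 [ 0.4548 -0.2806  0.0152]
ke
[... 765 characters left out ...]
e_top [321.1 202.2] 0.72 [ 0.632  -0.2719  0.0648]
key_top [322.4 196.4] 0.65 [ 0.633  -0.2734  0.0963]
ball_ring [322.8 191.4] 0.93 [ 0.638  -0.2731  0.1081]
ball_ring [385.8 245.5] 0.3 [ 0.5853 -0.3959  0.0182]
spacer [363.  293.8] 0.84 [ 0.4963 -0.3695  0.0011]
keyed_ring [405.5 316.8] 0.66 [ 0.4683 -0.4485  0.0017]
keyed_ring [305.1 300.5] 0.53 [ 0.4681 -0.2704  0.001 ]
collar [225.9 272.6] 0.75 [ 0.4943 -0.1228  0.0013]
collar [259.5 313. ] 0.47 [ 0.4334 -0.195   0.0016]
bush_block [261.3 247.5] 0.52 [ 0.5476 -0.1782  0.0112]
stick_unit [385.8 247.2] 0.89 [ 0.5824 -0.3964  0.0177]
loupe [383.  217.8] 0.82 [ 0.63   -0.3828  0.0349]
gauge_block [387.5 191. ] 0.73 [ 0.6891 -0.3866  0.0079]
```

Run:
```python
import cv2
a=cv2.imread("pics/top0.png")[160:340,190:440];cv2.imwrite("pics/c1.png",cv2.resize(a,None,fx=3.2,fy=3.2,interpolation=cv2.INTER_CUBIC))
```

```text
(no output)
```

View pics/c1.png

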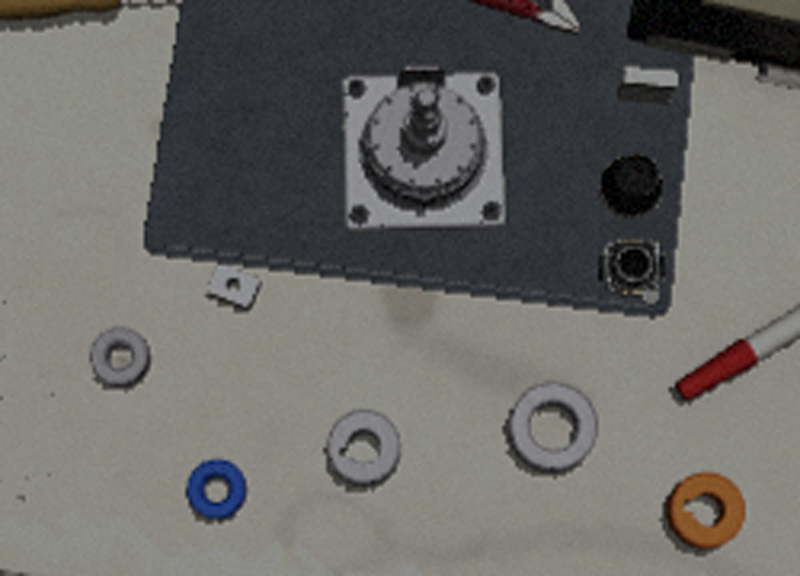

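View pics/scene0.png

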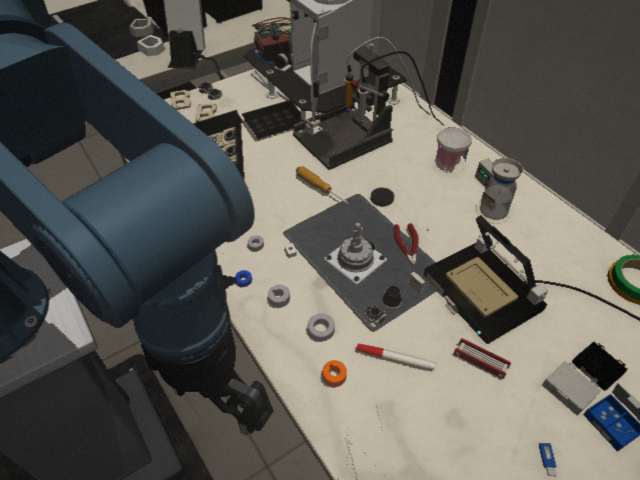

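The top crop shows the grey keyed ring at image pixel (304,300) with its keyway to the left, and the orange look-alike at (411,320). The grey collar is at (227,272) and its blue look-alike at (258,313). The spacer is at (362,293) and the stand at (321,205). The grey steel ones match the description. Next I'll get positions by fitting circles to the ring tops in both views.

```bash
cat >> h.py <<'E'
def cloud(p):
    v,u=np.indices(p["z_map"].shape);z=p["z_map"]
    c=np.stack([(u-p["cx"])/p["fx"]*z,-(v-p["cy"])/p["fy"]*z,-z],-1)
    return np.array(p["eye"])+c@att(p).T
def topring(p,xy,rad,zlo,zhi):
    P=cloud(p);m=(p["z_map"]>0)&(np.hypot(P[...,0]-xy[0],P[...,1]-xy[1])<rad)&(P[...,2]>zlo)&(P[...,2]<zhi)
    Q=P[m]
    if len(Q)<10: return None
    zt=np.median(Q[:,2]);(c,rr)=cv2.minEnclosingCircle(Q[:,:2].astype(np.float32)*1000)
    return np.round(np.array(c)/1000,4),round(rr,1),round(zt,4),len(Q)
E
python3 - <<'E'
from h import *
np.set_printoptions(precision=4,suppress=True)
for c in ("top","scene"):
    p=r.capture(c)
    P=cloud(p)
    for n,xy,h,rad in (("spacer",(.491,-.372),.018,.035),("keyed",(.464,-.272),.02,.03),("collar",(.49,-.127),.014,.028)):
        print(c,n,topring(p,xy,rad,h-.005,h+.006), topring(p,xy,rad,-.004,.004)[2])
    print(c,"flange",topring(p,(.634,-.274),.045,.035,.046))
    print(c,"lower",topring(p,(.634,-.274),.03,.053,.061),"mid",topring(p,(.634,-.274),.03,.073,.081),"top",topring(p,(.634,-.274),.03,.1035,.112))
    o=P[...,2][(abs(P[...,0]-.634)<.06)&(abs(P[...,1]+.274)<.06)];print(np.percentile(o,[1,10,50,90,99]))
E
```

```text
top spacer (array([ 0.4957, -0.3675]), 24.4, np.float64(0.0185), 437) 0.0007
top keyed (array([ 0.4677, -0.2679]), 20.1, np.float64(0.0208), 334) 0.0008
top collar (array([ 0.496 , -0.1262]), 16.4, np.float64(0.0145), 217) 0.0007
top flange (array([ 0.6392, -0.273 ]), 31.0, np.float64(0.0407), 671)
top lower (array([ 0.6394, -0.2729]), 11.8, np.float64(0.0576), 59) mid (array([ 0.6395, -0.2728]), 8.0, np.float64(0.0768), 29) top (array([ 0.6399, -0.2729]), 5.7, np.float64(0.1085), 40)
[-0.0007  0.0015  0.0097  0.0417  0.1031]
scene spacer (array([ 0.4953, -0.3657]), 25.1, np.float64(0.0179), 399) 0.0001
scene keyed (array([ 0.4664, -0.2656]), 20.9, np.float64(0.0199), 269) 0.0003
scene collar (array([ 0.4954, -0.1245]), 16.8, np.float64(0.014), 145) 0.0003
scene flange (array([ 0.6386, -0.2708]), 30.6, np.float64(0.0404), 446)
scene lower (array([ 0.6381, -0.2713]), 12.7, np.float64(0.057), 62) mid (array([ 0.6386, -0.2725]), 7.7, np.float64(0.0773), 29) top (array([ 0.6383, -0.2725]), 5.3, np.float64(0.1065), 30)
[-0.0005  0.0015  0.0103  0.0422  0.1035]
```

Request:
move_arm(
  commands=[
    [100, [0, 0, 0], [0, 0, 0.84]],
    [100, [0, 0, 0], [0, 0, 0.84]],
    [100, [0, 0, 0], [0, 0, 0.84]],
    [100, [0, 0, 0], [0, 0, 0.83]],
  ],
  grip_force=40,
)

```text
time: 1.8
tcp_pos: [0.2593, -0.5132, 0.2313]
eef_rot: [1.0, -0.002, -0.0, 0.0]
ft_force: [0.4, 0.2, -0.4]
finger_gap: 0.0858
gripper_force: 0.0
```

Request:
move_arm(
  commands=[
    [100, [0.945, -0.582, 0], [0, 0, 0]],
    [100, [0.945, -0.582, 0], [0, 0, 0]],
    [100, [0.945, -0.582, 0], [0, 0, 0]],
    [100, [0.945, -0.582, 0], [0, 0, 0]],
    [100, [0.945, -0.582, 0], [0, 0, 0]],
    [100, [0.945, -0.582, 0], [0, 0, 0]],
    [100, [0.945, -0.582, 0], [0, 0, 0]],
    [100, [0.945, -0.582, 0], [0, 0, 0]],
    [100, [0.945, -0.582, 0], [0, 0, 0]],
    [100, [0.945, -0.582, 0], [0, 0, 0]],
    [100, [0, 0, 0], [0, 0, 0]],
  ],
)

```text
time: 3.18
tcp_pos: [0.4967, -0.3666, 0.2311]
eef_rot: [1.0, 0.001, 0.0, -0.0]
ft_force: [-0.0, -0.4, -0.0]
finger_gap: 0.0855
gripper_force: 0.0
```

Run:
```python
from h import *
np.set_printoptions(precision=4,suppress=True)
p=r.capture("wrist");cv2.imwrite("pics/w1.png",p["image"]);print({k:p[k] for k in p if k not in("image","z_map")},r.get_obs()["time"])
for n,xy,h,rad in (("spacer",(.495,-.367),.018,.035),("keyed",(.467,-.267),.02,.03)):
    print(n,topring(p,xy,rad,h-.005,h+.006))
print(topring(p,(.639,-.2725),.03,.053,.061),topring(p,(.639,-.2725),.03,.1035,.112))
```

```text
{'fx': 404.202717036106, 'fy': 404.202717036106, 'cx': 320.44608358029075, 'cy': 244.02296188738117, 'eye': array([ 0.5814, -0.3657,  0.3742]), 'attitude': array([-0.1176,  0.1181, -0.6962,  0.6982]), 'shot': 5} 3.225
spacer (array([ 0.496 , -0.3657]), 24.2, np.float64(0.0183), 1595)
keyed (array([ 0.4681, -0.2663]), 20.4, np.float64(0.0204), 1206)
(array([ 0.6397, -0.2718]), 12.1, np.float64(0.0572), 403) (array([ 0.6378, -0.2717]), 5.6, np.float64(0.1064), 124)
```

View pics/w1.png

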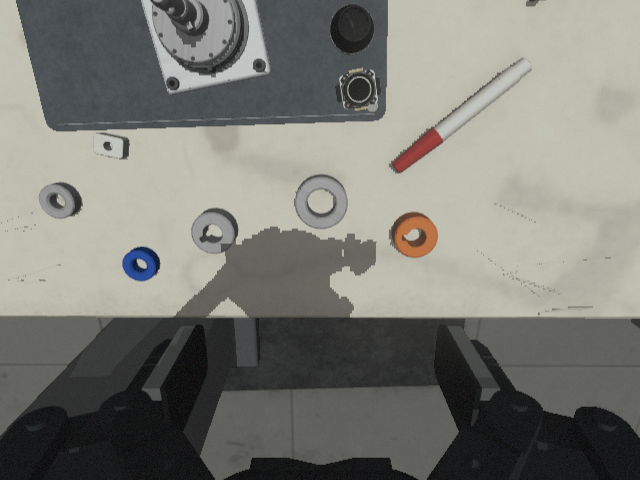

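The wrist view shows the spacer at (321,201) directly below the tool. The keyed ring is at (214,231), the orange look-alike at (414,235), the blue one at (141,264) and the stand at (195,25). All the measurements agree, so I'll grasp the spacer.

Request:
move_arm(
  commands=[
    [100, [-0.03, -0.03, 0.95], [0, 0, 0]],
    [100, [0, 0, 0.95], [0, 0, 0]],
    [100, [0, 0, 0.95], [0, 0, 0]],
    [100, [0, 0, 0.95], [0, 0, 0]],
    [100, [0, 0, 0.95], [0, 0, 0]],
    [100, [0, 0, 0.95], [0, 0, 0]],
    [100, [0, 0, 0.95], [0, 0, 0]],
    [100, [0, 0, 0.95], [0, 0, 0]],
    [100, [0, 0, 0.9], [0, 0, 0]],
    [100, [0, 0, 0.5], [0, 0, 0]],
    [100, [0, 0, 0.08], [0, 0, 0]],
    [50, [0, 0, 0], [0, 0, 0]],
  ],
)

```text
time: 4.72
tcp_pos: [0.495, -0.3676, 0.005]
eef_rot: [1.0, -0.0, 0.0, 0.0]
ft_force: [0.1, -0.2, 0.5]
finger_gap: 0.0698
gripper_force: 0.0
```

Request:
move_arm(
  commands=[
    [30, [0, 0, 0], [0, 0, 0]],
    [30, [0, 0, 0], [0, 0, 0]],
    [30, [0, 0, 0], [0, 0, 0]],
    [30, [0, 0, 0], [0, 0, 0]],
    [30, [0, 0, 0], [0, 0, 0]],
  ],
)

```text
time: 5.35
tcp_pos: [0.4955, -0.3677, 0.0057]
eef_rot: [1.0, 0.0, 0.001, 0.001]
ft_force: [-1.5, 0.5, 6.7]
finger_gap: 0.0457
gripper_force: 41.5
```

Request:
move_arm(
  commands=[
    [30, [0, 0, -0.4], [0, 0, 0]],
    [30, [0, 0, -0.8], [0, 0, 0]],
    [30, [0, 0, -0.95], [0, 0, 0]],
    [30, [0, 0, -0.95], [0, 0, 0]],
    [30, [0, 0, -0.9], [0, 0, 0]],
    [30, [0, 0, 0], [0, 0, 0]],
  ],
)

```text
time: 6.1
tcp_pos: [0.4962, -0.3683, 0.1076]
eef_rot: [1.0, 0.0, 0.002, 0.002]
ft_force: [0.6, -0.1, -1.4]
finger_gap: 0.0455
gripper_force: 41.4
```

Run:
```python
from h import *
np.set_printoptions(precision=4,suppress=True)
p=r.capture("wrist");cv2.imwrite("pics/w2.png",p["image"])
o=r.get_obs();print(o["tcp_pos"],o["ft_force"],o["finger_gap"])
P=cloud(p);t=o["tcp_pos"];m=(np.hypot(P[...,0]-t[0],P[...,1]-t[1])<.04)&(P[...,2]>t[2]-.03)&(p["z_map"]>0)&(P[...,2]<t[2]+.03)&(abs(P[...,1]-t[1])<.022)
Q=P[m];print(len(Q),np.percentile(Q,[2,50,98],axis=0))
for a in (("top",.1035,.112),("low",.053,.061)): print(a,topring(p,(.639,-.2725),.03,a[1],a[2]))
s=r.capture("scene");S=cloud(s);m=(np.hypot(S[...,0]-t[0],S[...,1]-t[1])<.03)&(S[...,2]>.05)&(S[...,2]<t[2]+.01);print(np.percentile(S[m][:,2],[2,50]) if m.any() else 0)
```

```text
[ 0.4954 -0.3675  0.1058] [ 0.2007  0.2877 -0.8087] 0.045831856043351174
10734 [[ 0.4768 -0.3881  0.1049]
 [ 0.5008 -0.3674  0.1199]
 [ 0.5208 -0.347   0.1213]]
('top', 0.1035, 0.112) None
('low', 0.053, 0.061) None
[0.1015 0.11  ]
```

View pics/w2.png

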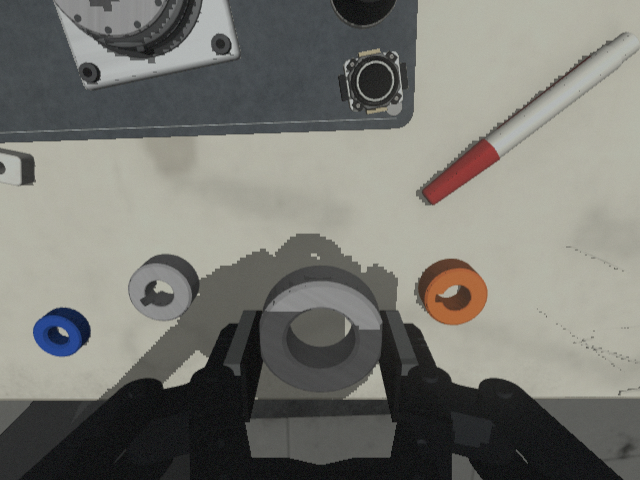

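The spacer at (320,325) is held level. I'll carry it over the spindle.

Request:
move_arm(
  commands=[
    [30, [0, 0, -0.8], [0, 0, 0]],
    [30, [0.2, -0.1, -0.8], [0, 0, 0]],
    [30, [0.95, -0.65, -0.2], [0, 0, 0]],
    [30, [0.95, -0.65, 0], [0, 0, 0]],
    [30, [0.95, -0.65, 0], [0, 0, 0]],
    [30, [0.95, -0.65, 0], [0, 0, 0]],
    [30, [0.9, -0.6, 0], [0, 0, 0]],
    [30, [0.84, -0.52, 0], [0, 0, 0]],
    [30, [0, 0, 0], [0, 0, 0]],
    [30, [0, 0, 0], [0, 0, 0]],
  ],
)

```text
time: 7.45
tcp_pos: [0.6378, -0.2716, 0.1492]
eef_rot: [1.0, 0.0, -0.0, -0.0]
ft_force: [1.4, 0.1, -0.6]
finger_gap: 0.0454
gripper_force: 41.3
```

```bash
cat >> h.py <<'E'
def held(p,t,zlo,zhi,rad):
    P=cloud(p);m=(np.hypot(P[...,0]-t[0],P[...,1]-t[1])<rad)&(abs(P[...,1]-t[1])<rad-.009)&(P[...,2]>t[2]+zlo)&(P[...,2]<t[2]+zhi)&(p["z_map"]>0)
    Q=P[m];A=np.c_[Q[:,:2]-t[:2],np.ones(len(Q))]
    for _ in range(4):
        c=np.linalg.lstsq(A,Q[:,2],rcond=None)[0];k=abs(A@c-Q[:,2])<.0015;A,Q=A[k],Q[k]
    h=cv2.convexHull((Q[:,:2]*1000).astype(np.float32))[:,0]/1000
    g=np.c_[2*h,np.ones(len(h))];s=np.linalg.lstsq(g,(h**2).sum(1),rcond=None)[0]
    return "plane",np.round(c,4),"x",Q[:,0].min(),Q[:,0].max(),"ctr",s[:2],"rad",np.sqrt(s[2]+s[0]**2+s[1]**2),len(Q)
E
python3 - <<'E'
from h import *
np.set_printoptions(precision=4,suppress=True)
p=r.capture("wrist");o=r.get_obs();t=o["tcp_pos"];print(t,o["time"],o["ft_force"])
print(held(p,t,.008,.025,.030))
for c in("scene","top"):
    s=r.capture(c);S=cloud(s);print(c,topring(s,(.639,-.272),.02,.1035,.112),topring(s,(.639,-.272),.04,.036,.045))
    if c=="scene": cv2.imwrite("pics/s2.png",cv2.resize(s["image"][150:310,270:470],None,fx=3.5,fy=3.5))
E
```

```text
[ 0.6376 -0.2719  0.1493] 7.5 [ 0.1231 -0.2704 -1.1018]
('plane', array([-0.0038,  0.002 ,  0.1618]), 'x', np.float64(0.6145684246061613), np.float64(0.6633141514158634), 'ctr', array([ 0.6389, -0.2712]), 'rad', np.float64(0.02368611377663895), 7083)
scene (array([ 0.6389, -0.2718]), 5.6, np.float64(0.1071), 27) (array([ 0.6389, -0.271 ]), 31.3, np.float64(0.0404), 434)
top None (array([ 0.639 , -0.2731]), 31.7, np.float64(0.0406), 542)
```

Request:
move_arm(
  commands=[
    [30, [0, 0.02, 0.7], [0, 0, 0]],
    [30, [0, 0, 0.8], [0, 0, 0]],
    [30, [0, 0, 0.8], [0, 0, 0]],
    [30, [0, 0, 0.7], [0, 0, 0]],
    [30, [0, 0, 0.3], [0, 0, 0]],
    [30, [0, 0, 0], [0, 0, 0]],
  ],
)

```text
time: 8.35
tcp_pos: [0.638, -0.2717, 0.0659]
eef_rot: [1.0, 0.0, -0.001, -0.0]
ft_force: [0.1, -0.1, -1.2]
finger_gap: 0.0459
gripper_force: 41.3
```

Request:
move_arm(
  commands=[
    [30, [0, 0, 0.1], [0, 0, 0]],
    [30, [0, 0, 0.05], [0, 0, 0]],
    [30, [0, 0, 0.05], [0, 0, 0]],
  ],
)

```text
time: 8.72
tcp_pos: [0.6386, -0.2721, 0.0623]
eef_rot: [1.0, 0.0, 0.0, 0.0]
ft_force: [-0.4, 0.1, -2.2]
finger_gap: 0.0456
gripper_force: 41.3
```

Request:
move_arm(
  commands=[
    [30, [0, 0, 0.12], [0, 0, 0]],
    [30, [0, 0, 0.15], [0, 0, 0]],
    [30, [0, 0, 0.15], [0, 0, 0]],
    [30, [0, 0, 0.12], [0, 0, 0]],
    [30, [0, 0, 0.0], [0, 0, 0]],
  ],
)

```text
time: 9.35
tcp_pos: [0.6384, -0.272, 0.048]
eef_rot: [1.0, -0.0, 0.0, 0.0]
ft_force: [2.4, -1.2, -3.1]
finger_gap: 0.0458
gripper_force: 41.2
```

Request:
move_arm(
  commands=[
    [30, [0, 0, 0.05], [0, 0, 0]],
    [70, [0, 0, 0], [0, 0, 0]],
    [70, [0, 0, 0], [0, 0, 0]],
    [85, [0, 0, 0], [0, 0, 0]],
    [100, [0, 0, 0], [0, 0, 0]],
    [100, [0, 0, -0.5], [0, 0, 0]],
    [100, [0, 0, -0.95], [0, 0, 0]],
    [100, [0, 0, -0.95], [0, 0, 0]],
    [100, [0, 0, -0.95], [0, 0, 0]],
    [100, [0, 0, -0.95], [0, 0, 0]],
  ],
)

```text
time: 10.6
tcp_pos: [0.6385, -0.2721, 0.1565]
eef_rot: [1.0, 0.0, 0.0, 0.0]
ft_force: [-0.2, -0.0, 0.3]
finger_gap: 0.0855
gripper_force: 0.0
```

Request:
move_arm(
  commands=[
    [100, [-0.95, -0.1, -0.3], [0, 0, 0]],
    [100, [-0.95, 0, -0.3], [0, 0, 0]],
    [100, [-0.95, 0, 0], [0, 0, 0]],
    [100, [-0.95, 0, 0], [0, 0, 0]],
    [100, [0, 0, 0], [0, 0, 0]],
  ],
)

```text
time: 11.22
tcp_pos: [0.5426, -0.2697, 0.1707]
eef_rot: [1.0, -0.001, 0.0, 0.0]
ft_force: [0.5, 0.8, -0.2]
finger_gap: 0.0853
gripper_force: 0.0
```

Run:
```python
from h import *
np.set_printoptions(precision=4,suppress=True)
p=r.capture("wrist");o=r.get_obs();t=o["tcp_pos"];print(t,o["time"],o["ft_force"])
print(topring(p,(.639,-.272),.027,.0545,.064),topring(p,(.639,-.272),.03,.1035,.112))
P=cloud(p);i=np.argmin(np.where(p["z_map"]>0,np.hypot(P[...,0]-.639,P[...,1]+.272)+abs(P[...,2]-.06),9));v,u=np.unravel_index(i,P.shape[:2]);print(u,v)
v0=max(0,v-90);u0=max(0,u-110)
cv2.imwrite("pics/w3.png",cv2.resize(p["image"][v0:v+90,u0:u+110],None,fx=3.5,fy=3.5,interpolation=cv2.INTER_CUBIC));print(u0,v0)
print(topring(p,(.467,-.267),.03,.015,.026))
```

```text
[ 0.5435 -0.2698  0.1707] 11.275 [-0.4012 -0.8544 -0.1973]
(array([ 0.6396, -0.2713]), 24.1, np.float64(0.0582), 4473) (array([ 0.6403, -0.2715]), 6.0, np.float64(0.1077), 532)
325 95
215 5
(array([ 0.4682, -0.2662]), 20.4, np.float64(0.0203), 1471)
```

View pics/w3.png

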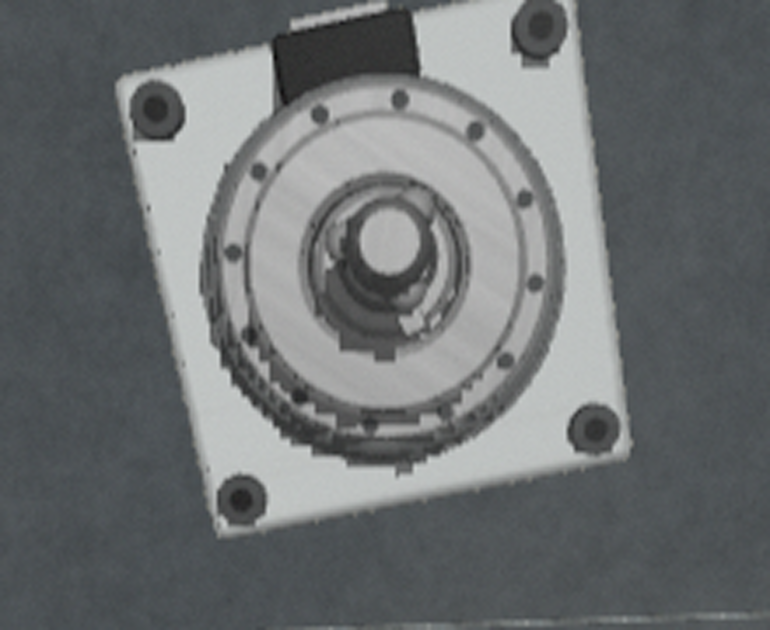

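The spacer is home, its top reading 58 mm. The key's top shows at about (420,320) in the crop, right of and below the axis. I'll measure both the key and keyway directions from the depth map.

Run:
```python
from h import *
np.set_printoptions(precision=4,suppress=True)
p=r.capture("wrist");P=cloud(p);ok=p["z_map"]>0
c=np.array([.6397,-.2714]);d=P[...,:2]-c;rr=np.hypot(d[...,0],d[...,1])
m=ok&(rr>.0088)&(rr<.013)&(P[...,2]>.0625)&(P[...,2]<.068)
Q=d[m];print("key n",m.sum(),"mean",Q.mean(0),"ang",np.degrees(np.arctan2(Q[:,1],Q[:,0])).round(0),P[m][:,2].round(4))
for cam,cc in (("wrist",(.4682,-.2662)),("top",None)):
    q=r.capture(cam);P=cloud(q)
    if cc is None: cc=topring(q,(.467,-.267),.03,.015,.026)[0]
    # rectify ring top onto 0.25mm grid
    g=np.arange(-24,24,.25)/1000;X,Y=np.meshgrid(g,g)
    W=np.stack([cc[0]+X,cc[1]+Y,np.full_like(X,.0203)],-1)-np.array(q["eye"]);C=W@att(q)
    u=(q["cx"]+q["fx"]*C[...,0]/-C[...,2]).astype(np.float32);v=(q["cy"]-q["fy"]*C[...,1]/-C[...,2]).astype(np.float32)
    Z=cv2.remap(P[...,2].astype(np.float32),u,v,cv2.INTER_NEAREST)
    a=np.arctan2(Y,X);ra=np.hypot(X,Y);low=(Z<.016)&(ra>.0098)&(ra<.0145)
    w=np.exp(1j*a[low]).sum();print(cam,cc,"keyway deg",np.degrees(np.angle(w)),abs(w)/low.sum(),low.sum(),np.histogram(np.degrees(a[low]),bins=np.arange(-180,181,15))[0])
    I=cv2.remap(q["image"],u,v,cv2.INTER_LINEAR)
    if cam=="wrist": cv2.imwrite("pics/ring.png",cv2.resize(I,None,fx=2,fy=2))
```

```text
key n 36 mean [-0.0091 -0.0045] ang [-146. -143. -151. -148. -145. -142. -163. -159. -156. -153. -150. -147.
 -144. -164. -160. -157. -154. -151. -148. -146. -164. -161. -158. -155.
 -153. -150. -147. -145. -162. -159. -157. -154. -151. -163. -160. -157.] [0.065  0.0645 0.0663 0.0662 0.0644 0.0661 0.0644 0.065  0.0659 0.0665
 0.0651 0.0659 0.0649 0.0654 0.0656 0.0658 0.0644 0.0656 0.0655 0.0648
 0.0639 0.0664 0.0643 0.0655 0.0663 0.0644 0.0657 0.0649 0.0655 0.0659
 0.0656 0.0656 0.0648 0.0668 0.0649 0.0645]
wrist (0.4682, -0.2662) keyway deg 113.86183198293034 0.9954395544563185 138 [  0   0   0   0   0   0   0   0   0   0   0   0   0   0   0   0   0   0
   3 109  26   0   0   0]
top [ 0.4677 -0.2677] keyway deg 121.07549906114157 0.9733748614148808 347 [  0   0   0   0   0   0   0   0   0   0   0   0   0   0   0   0   0   0
  24 158 133   4  28   0]
```

Request:
move_arm(
  commands=[
    [100, [-0.76, -0.03, 0.3], [0, 0, 0]],
    [100, [-0.76, -0.03, 0.8], [0, 0, 0]],
    [100, [-0.76, -0.03, 0.9], [0, 0, 0]],
    [100, [-0.76, -0.03, 0.9], [0, 0, 0]],
    [100, [0, 0, 0.9], [0, 0, 0]],
    [100, [0, 0, 0.9], [0, 0, 0]],
    [100, [0, 0, 0.9], [0, 0, 0]],
    [100, [0, 0, 0.7], [0, 0, 0]],
    [100, [0, 0, 0.3], [0, 0, 0]],
    [100, [0, 0, 0], [0, 0, 0]],
  ],
)

```text
time: 12.68
tcp_pos: [0.4673, -0.2664, 0.0042]
eef_rot: [1.0, 0.0, -0.0, -0.0]
ft_force: [0.2, -0.1, -0.2]
finger_gap: 0.0851
gripper_force: 0.0
```

Request:
move_arm(
  commands=[
    [50, [0, 0, 0], [0, 0, 0]],
    [20, [0, 0, 0], [0, 0, 0]],
    [20, [0, 0, 0], [0, 0, 0]],
    [20, [0, 0, 0], [0, 0, 0]],
    [20, [0, 0, 0], [0, 0, 0]],
    [20, [0, 0, 0], [0, 0, 0]],
    [20, [0, 0, 0], [0, 0, 0]],
  ],
)

```text
time: 13.55
tcp_pos: [0.4677, -0.2668, 0.0055]
eef_rot: [1.0, 0.0, 0.0, 0.0]
ft_force: [-0.8, 1.2, 5.4]
finger_gap: 0.0374
gripper_force: 40.0
```

Request:
move_arm(
  commands=[
    [20, [0, 0, -0.4], [0, 0, 0]],
    [20, [0, 0, -0.5], [0, 0, -0.95]],
    [20, [0, 0, -0.5], [0, 0, -1]],
    [20, [0, 0, -0.5], [0, 0, -1]],
    [20, [0, 0, -0.5], [0, 0, -1]],
    [20, [0, 0, -0.5], [0, 0, -1]],
    [20, [0, 0, -0.5], [0, 0, -1]],
    [20, [0, 0, -0.5], [0, 0, -1]],
    [20, [0, 0, -0.5], [0, 0, -1]],
    [20, [0, 0, -0.5], [0, 0, -1]],
    [20, [0, 0, -0.5], [0, 0, -1]],
    [20, [0, 0, -0.4], [0, 0, -1.0]],
  ],
)

```text
time: 15.05
tcp_pos: [0.4673, -0.2665, 0.1506]
eef_rot: [0.72, 0.694, 0.0, 0.0]
ft_force: [0.1, 1.0, -1.1]
finger_gap: 0.0374
gripper_force: 40.6
```

Run:
```python
from h import *
np.set_printoptions(precision=4,suppress=True)
o=r.get_obs();t=o["tcp_pos"];Rm=R.from_quat(o["eef_rot"]).as_matrix()
print(t,"yaw",np.degrees(np.arctan2(Rm[1,0],Rm[0,0])),o["time"],o["finger_gap"],o["qpos"])
p=r.capture("wrist");cv2.imwrite("pics/w4.png",p["image"])
```

```text
[ 0.4673 -0.2665  0.1506] yaw 87.86350758418044 15.05 0.03744948094603505 [-0.7391  0.1863  1.7741  0.      1.1805 -0.7018]
```

View pics/w4.png

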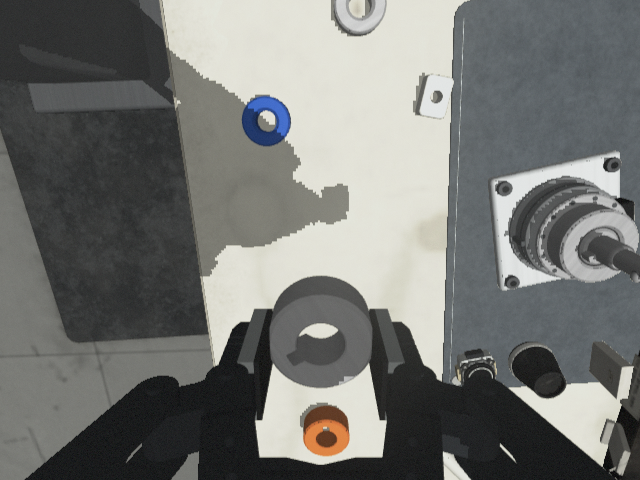

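Run:
```python
from h import *
np.set_printoptions(precision=4,suppress=True)
o=r.get_obs();t=o["tcp_pos"];p=r.capture("wrist");P=cloud(p)
m=(np.hypot(P[...,0]-t[0],P[...,1]-t[1])<.024)&(abs(P[...,0]-t[0])<.0175)&(P[...,2]>t[2]+.008)&(P[...,2]<t[2]+.025)&(p["z_map"]>0)
Q=P[m];zt=np.median(Q[:,2]);A=np.c_[Q[:,:2]-t[:2],np.ones(len(Q))];k=abs(Q[:,2]-zt)<.0025;c=np.linalg.lstsq(A[k],Q[k,2],rcond=None)[0]
T=Q[k];yl=T[:,1].min(),T[:,1].max();print("plane",c,"y",yl,np.mean(yl),"x",T[:,0].min(),T[:,0].max(),t)
cc=np.array([t[0],np.mean(yl)])
g=np.arange(-22,22,.25)/1000;X,Y=np.meshgrid(g,g)
W=np.stack([cc[0]+X,cc[1]+Y,np.full_like(X,zt)],-1)-np.array(p["eye"]);C=W@att(p)
u=(p["cx"]+p["fx"]*C[...,0]/-C[...,2]).astype(np.float32);v=(p["cy"]-p["fy"]*C[...,1]/-C[...,2]).astype(np.float32)
Z=cv2.remap(P[...,2].astype(np.float32),u,v,cv2.INTER_NEAREST);hole=(Z<zt-.003)
inn=hole&(np.hypot(X,Y)<.016)
x,y=X[inn],Y[inn];print("bore centre guess",np.median(x),np.median(y))
a=np.degrees(np.arctan2(Y,X));ra=np.hypot(X,Y);low=hole&(ra>.0105)&(ra<.014)
print("keyway",np.degrees(np.angle(np.exp(1j*np.radians(a[low])).sum())),low.sum(),np.histogram(a[low],bins=np.arange(-180,181,10))[0])
im=cv2.flip(cv2.resize(cv2.remap(p["image"],u,v,cv2.INTER_LINEAR),None,fx=2.5,fy=2.5),0)
cv2.imwrite("pics/k1.png",np.hstack([im,cv2.flip(cv2.resize(cv2.cvtColor((hole*255).astype(np.uint8),cv2.COLOR_GRAY2BGR),None,fx=2.5,fy=2.5),0)]))
```

```text
plane [ 0.0005 -0.0068  0.1666] y (np.float64(-0.2861907215530277), np.float64(-0.24481801679336462)) -0.2655043691731962 x 0.4504150630779974 0.4853989944540127 [ 0.4679 -0.267   0.1519]
bore centre guess -0.00075 0.00075
keyway -156.86937990803816 120 [ 0 43 60 17  0  0  0  0  0  0  0  0  0  0  0  0  0  0  0  0  0  0  0  0
  0  0  0  0  0  0  0  0  0  0  0  0]
```

View pics/k1.png

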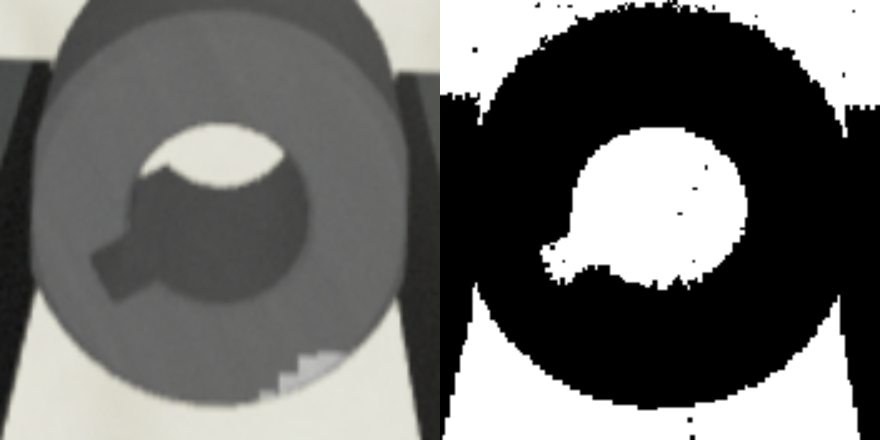

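Run:
```python
from h import *
np.set_printoptions(precision=4,suppress=True)
for c in("wrist","top","scene"):
    p=r.capture(c);print(c,topring(p,(.639,-.272),.027,.0545,.064),topring(p,(.639,-.272),.03,.1035,.112))
```

```text
wrist (array([ 0.6399, -0.2712]), 25.0, np.float64(0.0581), 3554) None
top (array([ 0.6398, -0.2732]), 24.3, np.float64(0.0584), 304) (array([ 0.6396, -0.2733]), 6.2, np.float64(0.1076), 41)
scene (array([ 0.6382, -0.2714]), 25.8, np.float64(0.058), 307) (array([ 0.6389, -0.2713]), 5.7, np.float64(0.1069), 25)
```

Request:
move_arm(
  commands=[
    [20, [0, 0, 0], [0, 0, 0.4]],
    [20, [0.06, 0.86, 0], [0, 0, 0]],
    [20, [0.06, 0.95, 0], [0, 0, 0]],
    [20, [0.06, 0.95, 0], [0, 0, 0]],
    [20, [0.06, 0.95, 0], [0, 0, 0]],
    [20, [0.06, 0.95, 0], [0, 0, 0]],
    [20, [0.06, 0.95, 0], [0, 0, 0]],
    [20, [0.05, 0.8, 0], [0, 0, 0]],
    [20, [0, 0.45, 0], [0, 0, 0]],
    [20, [0, 0, 0], [0, 0, 0]],
    [20, [0, 0, 0], [0, 0, 0]],
  ],
)

```text
time: 16.68
tcp_pos: [0.6382, -0.2729, 0.1491]
eef_rot: [0.741, 0.672, -0.0, -0.001]
ft_force: [0.9, -0.1, 0.1]
finger_gap: 0.0376
gripper_force: 40.6
```

Run:
```python
from h import *
np.set_printoptions(precision=4,suppress=True)
o=r.get_obs();t=o["tcp_pos"];Rm=R.from_quat(o["eef_rot"]).as_matrix()
print(t,"yaw",np.degrees(np.arctan2(Rm[1,0],Rm[0,0])),o["time"],o["ft_force"])
```

```text
[ 0.6382 -0.2729  0.1491] yaw 84.37086272032592 16.675 [ 0.8599 -0.1464  0.1146]
```

Request:
move_arm(
  commands=[
    [20, [0, 0.03, 0.6], [0, 0, 0]],
    [20, [0, 0, 0.6], [0, 0, 0]],
    [20, [0, 0, 0.5], [0, 0, 0]],
    [20, [0, 0, 0.5], [0, 0, 0]],
    [20, [0, 0, 0.3], [0, 0, 0]],
    [20, [0, 0, 0], [0, 0, 0]],
  ],
)

```text
time: 17.42
tcp_pos: [0.6394, -0.2729, 0.0862]
eef_rot: [0.741, 0.672, -0.0, -0.0]
ft_force: [1.0, -1.3, -1.5]
finger_gap: 0.0377
gripper_force: 40.5
```

Request:
move_arm(
  commands=[
    [20, [0, 0, 0.1], [0, 0, 0]],
    [20, [0, 0, 0.06], [0, 0, 0]],
    [20, [0, 0, 0.06], [0, 0, 0]],
    [20, [0, 0, 0.06], [0, 0, 0]],
  ],
)

```text
time: 17.92
tcp_pos: [0.6396, -0.2731, 0.08]
eef_rot: [0.741, 0.672, -0.0, -0.0]
ft_force: [-0.8, -0.2, -0.9]
finger_gap: 0.0375
gripper_force: 40.6
```

Request:
move_arm(
  commands=[
    [20, [0, 0, 0.06], [0, 0, 0]],
    [20, [0, 0, 0.06], [0, 0, 0]],
    [20, [0, 0, 0.06], [0, 0, 0]],
    [20, [0, 0, 0.06], [0, 0, 0]],
    [20, [0, 0, 0.04], [0, 0, 0]],
  ],
)

```text
time: 18.55
tcp_pos: [0.6397, -0.2731, 0.0729]
eef_rot: [0.741, 0.672, -0.0, -0.0]
ft_force: [0.9, -0.6, -0.9]
finger_gap: 0.0377
gripper_force: 40.6
```

Request:
move_arm(
  commands=[
    [20, [0, 0, 0.04], [0, 0, 0]],
    [20, [0, 0, 0.04], [0, 0, 0]],
    [20, [0, 0, 0.02], [0, 0, 0]],
  ],
)

```text
time: 18.92
tcp_pos: [0.6397, -0.273, 0.0705]
eef_rot: [0.741, 0.672, -0.0, -0.0]
ft_force: [-0.1, 0.3, -1.2]
finger_gap: 0.0379
gripper_force: 40.6
```

Request:
move_arm(
  commands=[
    [20, [0, 0, 0.03], [0, 0, 0]],
    [20, [0, 0, 0.03], [0, 0, 0]],
    [20, [0, 0, 0], [0, 0, 0]],
  ],
)

```text
time: 19.3
tcp_pos: [0.6397, -0.2731, 0.069]
eef_rot: [0.741, 0.672, 0.0, -0.0]
ft_force: [0.5, -0.4, -1.1]
finger_gap: 0.0375
gripper_force: 40.6
```

Request:
move_arm(
  commands=[
    [20, [0, 0, 0.03], [0, 0, 0]],
    [20, [0, 0, 0.03], [0, 0, 0]],
    [20, [0, 0, 0], [0, 0, 0]],
  ],
)

```text
time: 19.68
tcp_pos: [0.6397, -0.2731, 0.0674]
eef_rot: [0.741, 0.672, -0.0, -0.0]
ft_force: [-0.3, -0.2, -0.9]
finger_gap: 0.0379
gripper_force: 40.6
```

No contact force below 65, so the keyway is over the key. I'll carry on down.

Request:
move_arm(
  commands=[
    [20, [0, 0, 0.04], [0, 0, 0]],
    [20, [0, 0, 0.04], [0, 0, 0]],
    [20, [0, 0, 0], [0, 0, 0]],
  ],
)

```text
time: 20.05
tcp_pos: [0.6397, -0.2731, 0.0654]
eef_rot: [0.741, 0.672, -0.0, -0.0]
ft_force: [0.2, -0.2, -1.2]
finger_gap: 0.0377
gripper_force: 40.6
```

Request:
move_arm(
  commands=[
    [20, [0, 0, 0.03], [0, 0, 0]],
    [20, [0, 0, 0.02], [0, 0, 0]],
    [20, [0, 0, 0], [0, 0, 0]],
  ],
)

```text
time: 20.42
tcp_pos: [0.6397, -0.273, 0.0642]
eef_rot: [0.741, 0.672, -0.0, -0.0]
ft_force: [0.0, 0.7, -2.1]
finger_gap: 0.0378
gripper_force: 40.6
```

Request:
move_arm(
  commands=[
    [60, [0, 0, 0], [0, 0, 0]],
    [80, [0, 0, 0], [0, 0, 0]],
    [100, [0, 0, 0], [0, 0, 0]],
    [100, [0, 0, 0], [0, 0, 0]],
    [100, [0, 0, -0.5], [0, 0, 0]],
    [100, [0, 0, -0.95], [0, 0, 0]],
    [100, [0, 0, -0.95], [0, 0, 0]],
    [100, [0, 0, -0.95], [0, 0, 0]],
    [100, [0.2, -0.6, -0.3], [0, 0, 0]],
    [100, [0.9, -0.8, 0], [0, 0, 0]],
    [100, [0.9, -0.8, 0], [0, 0, 0]],
    [100, [0.9, -0.8, 0], [0, 0, 0]],
  ],
)

```text
time: 21.92
tcp_pos: [0.5718, -0.1931, 0.1567]
eef_rot: [0.741, 0.672, 0.0, 0.001]
ft_force: [-0.2, -0.4, -0.0]
finger_gap: 0.0852
gripper_force: 0.0
```

Run:
```python
from h import *
np.set_printoptions(precision=4,suppress=True)
o=r.get_obs();t=o["tcp_pos"];Rm=R.from_quat(o["eef_rot"]).as_matrix()
print(t,"yaw",np.degrees(np.arctan2(Rm[1,0],Rm[0,0])),o["time"],o["ft_force"])
for c in("top","scene","wrist"):
    p=r.capture(c);print(c,"ring@78",topring(p,(.639,-.272),.024,.0745,.083),"higher",topring(p,(.639,-.272),.024,.083,.09),"spin",topring(p,(.639,-.272),.03,.1035,.112),"collar",topring(p,(.4957,-.1255),.028,.009,.02))
```

```text
[ 0.5718 -0.1931  0.1567] yaw 84.39538766395692 21.925 [-0.1725 -0.3904 -0.0418]
top ring@78 (array([ 0.6389, -0.273 ]), 20.4, np.float64(0.0783), 341) higher None spin (array([ 0.6399, -0.2735]), 5.8, np.float64(0.1076), 41) collar (array([ 0.4958, -0.1265]), 16.1, np.float64(0.0149), 218)
scene ring@78 (array([ 0.6376, -0.271 ]), 21.2, np.float64(0.078), 224) higher (array([ 0.632 , -0.2762]), 11.0, np.float64(0.087), 22) spin (array([ 0.6378, -0.2717]), 5.9, np.float64(0.107), 28) collar (array([ 0.495 , -0.1246]), 18.0, np.float64(0.0136), 152)
wrist ring@78 (array([ 0.6353, -0.2707]), 19.8, np.float64(0.078), 1106) higher None spin None collar (array([ 0.4962, -0.1248]), 16.4, np.float64(0.0143), 1475)
```

Request:
move_arm(
  commands=[
    [100, [0.6, -0.82, 0.4], [0, 0, 0]],
    [100, [0.6, -0.82, 0.6], [0, 0, 0]],
    [100, [0.6, -0.83, 0.6], [0, 0, 0]],
    [100, [0.59, -0.83, 0.6], [0, 0, 0]],
    [100, [0, 0, 0.9], [0, 0, 0]],
    [100, [0, 0, 0.9], [0, 0, 0]],
    [100, [0, 0, 0.9], [0, 0, 0]],
    [100, [0, 0, 0.8], [0, 0, 0]],
    [100, [0, 0, 0.38], [0, 0, 0]],
    [60, [0, 0, 0], [0, 0, 0]],
    [20, [0, 0, 0], [0, 0, 0]],
  ],
  grip_force=50,
)

```text
time: 23.45
tcp_pos: [0.4967, -0.1266, 0.0044]
eef_rot: [0.741, 0.672, 0.0, 0.001]
ft_force: [0.1, 0.0, -0.5]
finger_gap: 0.0514
gripper_force: 0.0
```

Request:
move_arm(
  commands=[
    [10, [0, 0, 0], [0, 0, 0]],
    [10, [0, 0, 0], [0, 0, 0]],
    [10, [0, 0, 0], [0, 0, 0]],
    [10, [0, 0, 0], [0, 0, 0]],
    [10, [0, 0, 0], [0, 0, 0]],
    [10, [0, 0, 0], [0, 0, 0]],
  ],
)

```text
time: 24.2
tcp_pos: [0.4966, -0.1265, 0.0048]
eef_rot: [0.741, 0.672, 0.0, 0.001]
ft_force: [-1.1, 0.4, 5.5]
finger_gap: 0.0291
gripper_force: 48.9
```

Lift and check the grasp.

Request:
move_arm(
  commands=[
    [10, [0, 0, -0.4], [0, 0, 0]],
    [10, [0, 0, -0.9], [0, 0, 0]],
    [10, [0, 0, -0.95], [0, 0, 0]],
    [10, [0, 0, -0.95], [0, 0, 0]],
    [10, [0, 0, -0.95], [0, 0, 0]],
    [10, [0, 0, -0.95], [0, 0, 0]],
    [10, [0, 0, -0.5], [0, 0, 0]],
    [10, [0, 0, 0], [0, 0, 0]],
  ],
)

```text
time: 25.2
tcp_pos: [0.4965, -0.1264, 0.1446]
eef_rot: [0.741, 0.672, 0.0, 0.001]
ft_force: [0.1, 0.9, -0.4]
finger_gap: 0.0283
gripper_force: 49.4
```

Run:
```python
from h import *
np.set_printoptions(precision=4,suppress=True)
o=r.get_obs();t=o["tcp_pos"];print(t,o["time"],o["ft_force"],o["finger_gap"])
p=r.capture("wrist");P=cloud(p)
m=(np.hypot(P[...,0]-t[0],P[...,1]-t[1])<.02)&(abs(P[...,0]-t[0])<.0135)&(P[...,2]>t[2]+.004)&(P[...,2]<t[2]+.02)&(p["z_map"]>0)
Q=P[m];zt=np.median(Q[:,2]);k=abs(Q[:,2]-zt)<.002;Q=Q[k]
A=np.c_[Q[:,:2]-t[:2],np.ones(len(Q))];print("plane",np.linalg.lstsq(A,Q[:,2],rcond=None)[0],"y",Q[:,1].min(),Q[:,1].max(),(Q[:,1].min()+Q[:,1].max())/2,len(Q))
```

```text
[ 0.4965 -0.1264  0.1446] 25.2 [ 0.0505  0.8546 -0.4268] 0.028325868122483264
plane [-0.0026 -0.0001  0.1539] y -0.14091759152166933 -0.10836951691735822 -0.12464355421951377 3579
```

Request:
move_arm(
  commands=[
    [10, [-0.5, 0.6, 0], [0, 0, 0]],
    [10, [-0.8, 0.95, 0], [0, 0, 0]],
    [10, [-0.8, 0.95, 0], [0, 0, 0]],
    [10, [-0.8, 0.95, 0], [0, 0, 0]],
    [10, [-0.8, 0.95, 0], [0, 0, 0]],
    [10, [-0.8, 0.95, 0], [0, 0, 0]],
    [10, [-0.59, 0.67, 0], [0, 0, 0]],
    [10, [-0.2, 0.25, 0], [0, 0, 0]],
    [10, [0, 0, 0], [0, 0, 0]],
    [10, [0, 0, 0], [0, 0, 0]],
  ],
)

```text
time: 26.5
tcp_pos: [0.6383, -0.2721, 0.143]
eef_rot: [0.741, 0.672, -0.0, -0.001]
ft_force: [0.5, -0.8, -0.9]
finger_gap: 0.0288
gripper_force: 49.4
```

Run:
```python
from h import *
np.set_printoptions(precision=4,suppress=True)
o=r.get_obs();t=o["tcp_pos"];print(t,o["time"],o["ft_force"],o["finger_gap"])
p=r.capture("wrist");P=cloud(p)
m=(np.hypot(P[...,0]-t[0],P[...,1]-t[1])<.02)&(abs(P[...,0]-t[0])<.0135)&(P[...,2]>t[2]+.004)&(P[...,2]<t[2]+.02)&(p["z_map"]>0)
Q=P[m];zt=np.median(Q[:,2]);k=abs(Q[:,2]-zt)<.002;Q=Q[k];print("collar y",(Q[:,1].min()+Q[:,1].max())/2,zt)
print("spacer top",topring(p,(.639,-.272),.027,.0555,.0605),"keyed",topring(p,(.639,-.272),.024,.0745,.081))
s=r.capture("scene");print(topring(s,(.639,-.272),.012,.1035,.112))
```

```text
[ 0.6383 -0.2721  0.143 ] 26.5 [ 0.5303 -0.8408 -0.8536] 0.028780843198764006
collar y -0.2704983046037269 0.1522155181800095
spacer top (array([ 0.6399, -0.2713]), 24.1, np.float64(0.0581), 996) keyed (array([ 0.6396, -0.2714]), 20.3, np.float64(0.0782), 2700)
(array([ 0.6381, -0.2724]), 5.5, np.float64(0.1071), 26)
```

Request:
move_arm(
  commands=[
    [10, [-0.03, 0.06, 0.5], [0, 0, 0]],
    [10, [0, 0, 0.4], [0, 0, 0]],
    [10, [0, 0, 0.2], [0, 0, 0]],
    [10, [0, 0, 0], [0, 0, 0]],
  ],
)

```text
time: 27.1
tcp_pos: [0.6399, -0.2736, 0.115]
eef_rot: [0.741, 0.672, -0.0, -0.001]
ft_force: [0.0, -0.3, -0.8]
finger_gap: 0.0283
gripper_force: 49.4
```

Request:
move_arm(
  commands=[
    [10, [0, 0, 0.06], [0, 0, 0]],
    [10, [0, 0, 0.06], [0, 0, 0]],
    [10, [0, 0, 0.06], [0, 0, 0]],
    [10, [0, 0, 0.04], [0, 0, 0]],
  ],
)

```text
time: 27.6
tcp_pos: [0.6404, -0.2739, 0.1105]
eef_rot: [0.741, 0.672, 0.0, 0.0]
ft_force: [1.0, -0.0, 0.1]
finger_gap: 0.0286
gripper_force: 49.4
```

Request:
move_arm(
  commands=[
    [10, [0.02, -0.02, 0.04], [0, 0, 0]],
    [10, [0, 0, 0.04], [0, 0, 0]],
    [10, [0, 0, 0.04], [0, 0, 0]],
    [10, [0, 0, 0], [0, 0, 0]],
  ],
)

```text
time: 28.1
tcp_pos: [0.6399, -0.2733, 0.1074]
eef_rot: [0.741, 0.672, -0.0, -0.0]
ft_force: [0.2, 0.4, -0.4]
finger_gap: 0.0285
gripper_force: 49.4
```

Request:
move_arm(
  commands=[
    [10, [0, 0, 0.04], [0, 0, 0]],
    [10, [0, 0, 0.04], [0, 0, 0]],
    [10, [0, 0, 0.03], [0, 0, 0]],
    [10, [0, 0, 0], [0, 0, 0]],
  ],
)

```text
time: 28.6
tcp_pos: [0.6399, -0.2733, 0.1046]
eef_rot: [0.741, 0.672, -0.0, -0.0]
ft_force: [0.2, -0.1, 0.3]
finger_gap: 0.0285
gripper_force: 49.4
```

Request:
move_arm(
  commands=[
    [10, [0, 0, 0.04], [0, 0, 0]],
    [10, [0, 0, 0.04], [0, 0, 0]],
    [10, [0, 0, 0], [0, 0, 0]],
  ],
)

```text
time: 28.98
tcp_pos: [0.6399, -0.2733, 0.1026]
eef_rot: [0.741, 0.672, -0.0, -0.0]
ft_force: [0.5, -0.5, 0.3]
finger_gap: 0.0287
gripper_force: 49.4
```

Request:
move_arm(
  commands=[
    [10, [0, 0, 0.04], [0, 0, 0]],
    [10, [0, 0, 0], [0, 0, 0]],
  ],
)

```text
time: 29.22
tcp_pos: [0.64, -0.2734, 0.1018]
eef_rot: [0.741, 0.672, 0.0, 0.0]
ft_force: [-0.3, 0.2, -0.9]
finger_gap: 0.0286
gripper_force: 49.5
```

Request:
move_arm(
  commands=[
    [10, [0, 0, 0.04], [0, 0, 0]],
    [10, [0, 0, 0], [0, 0, 0]],
  ],
)

```text
time: 29.48
tcp_pos: [0.6404, -0.2734, 0.1012]
eef_rot: [0.741, 0.672, 0.0, 0.0]
ft_force: [1.2, 0.9, 0.8]
finger_gap: 0.0283
gripper_force: 49.6
```

Request:
move_arm(
  commands=[
    [10, [0, 0, 0.04], [0, 0, 0]],
    [10, [0, 0, 0], [0, 0, 0]],
  ],
)

```text
time: 29.72
tcp_pos: [0.6403, -0.2735, 0.1003]
eef_rot: [0.741, 0.672, 0.0, 0.001]
ft_force: [0.7, -0.0, 3.8]
finger_gap: 0.0288
gripper_force: 49.8
```

Request:
move_arm(
  commands=[
    [10, [0, 0, 0.04], [0, 0, 0]],
    [10, [0, 0, 0], [0, 0, 0]],
  ],
)

```text
time: 29.98
tcp_pos: [0.6399, -0.2733, 0.0985]
eef_rot: [0.741, 0.672, -0.0, -0.0]
ft_force: [1.7, -0.6, 0.8]
finger_gap: 0.0283
gripper_force: 49.6
```

Request:
move_arm(
  commands=[
    [10, [0, 0, 0.04], [0, 0, 0]],
    [10, [0, 0, 0], [0, 0, 0]],
  ],
)

```text
time: 30.22
tcp_pos: [0.6396, -0.2732, 0.0971]
eef_rot: [0.741, 0.672, -0.0, -0.0]
ft_force: [1.7, 0.5, -0.9]
finger_gap: 0.0287
gripper_force: 49.4
```

Request:
move_arm(
  commands=[
    [10, [0, 0, 0.04], [0, 0, 0]],
    [10, [0, 0, 0.04], [0, 0, 0]],
    [10, [0, 0, 0.04], [0, 0, 0]],
    [10, [0, 0, 0], [0, 0, 0]],
  ],
)

```text
time: 30.72
tcp_pos: [0.6398, -0.2732, 0.0945]
eef_rot: [0.741, 0.672, -0.0, -0.0]
ft_force: [2.0, 0.8, -2.0]
finger_gap: 0.0287
gripper_force: 49.4
```

Request:
move_arm(
  commands=[
    [10, [0, 0, 0.04], [0, 0, 0]],
    [10, [0, 0, 0.04], [0, 0, 0]],
    [10, [0, 0, 0.04], [0, 0, 0]],
    [10, [0, 0, 0], [0, 0, 0]],
  ],
)

```text
time: 31.22
tcp_pos: [0.6399, -0.2733, 0.0916]
eef_rot: [0.741, 0.672, -0.0, -0.0]
ft_force: [0.9, -0.7, -0.6]
finger_gap: 0.029
gripper_force: 49.4
```

Request:
move_arm(
  commands=[
    [10, [0, 0, 0.04], [0, 0, 0]],
    [10, [0, 0, 0.04], [0, 0, 0]],
    [10, [0, 0, 0.04], [0, 0, 0]],
    [10, [0, 0, 0], [0, 0, 0]],
  ],
)

```text
time: 31.72
tcp_pos: [0.6397, -0.2733, 0.0883]
eef_rot: [0.741, 0.672, -0.0, -0.0]
ft_force: [1.0, 0.4, -1.9]
finger_gap: 0.0287
gripper_force: 49.4
```

Request:
move_arm(
  commands=[
    [10, [0, 0, 0.04], [0, 0, 0]],
    [10, [0, 0, 0.04], [0, 0, 0]],
    [10, [0, 0, 0.04], [0, 0, 0]],
    [10, [0, 0, 0], [0, 0, 0]],
  ],
)

```text
time: 32.22
tcp_pos: [0.6398, -0.2733, 0.0854]
eef_rot: [0.741, 0.672, -0.0, -0.0]
ft_force: [1.6, 0.6, -2.9]
finger_gap: 0.0286
gripper_force: 49.5
```

Request:
move_arm(
  commands=[
    [10, [0, 0, 0.03], [0, 0, 0]],
    [10, [0, 0, 0], [0, 0, 0]],
  ],
)

```text
time: 32.48
tcp_pos: [0.6399, -0.2734, 0.0851]
eef_rot: [0.741, 0.672, -0.0, -0.0]
ft_force: [1.0, 0.2, -2.0]
finger_gap: 0.0284
gripper_force: 49.6
```

Request:
move_arm(
  commands=[
    [10, [0, 0, 0.03], [0, 0, 0]],
    [10, [0, 0, 0], [0, 0, 0]],
  ],
)

```text
time: 32.72
tcp_pos: [0.6399, -0.2734, 0.0844]
eef_rot: [0.741, 0.672, -0.0, 0.0]
ft_force: [-0.7, -0.1, 0.3]
finger_gap: 0.0287
gripper_force: 49.7
```

Request:
move_arm(
  commands=[
    [10, [0, 0, 0.03], [0, 0, 0]],
    [10, [0, 0, 0], [0, 0, 0]],
  ],
)

```text
time: 32.98
tcp_pos: [0.6399, -0.2733, 0.0835]
eef_rot: [0.741, 0.672, -0.0, -0.0]
ft_force: [-0.1, 0.2, -0.9]
finger_gap: 0.0286
gripper_force: 49.7
```

Request:
move_arm(
  commands=[
    [10, [0, 0, 0.02], [0, 0, 0]],
    [10, [0, 0, 0], [0, 0, 0]],
  ],
)

```text
time: 33.22
tcp_pos: [0.6399, -0.2733, 0.083]
eef_rot: [0.741, 0.672, -0.0, -0.0]
ft_force: [0.1, -0.6, -0.8]
finger_gap: 0.0287
gripper_force: 49.7
```

Request:
move_arm(
  commands=[
    [10, [0, 0, 0.02], [0, 0, 0]],
    [10, [0, 0, 0], [0, 0, 0]],
  ],
)

```text
time: 33.48
tcp_pos: [0.64, -0.2734, 0.0829]
eef_rot: [0.741, 0.672, 0.0, 0.0]
ft_force: [-0.2, -0.4, 1.7]
finger_gap: 0.0286
gripper_force: 50.0
```

Run:
```python
from h import *
o=r.get_obs();print(o["tcp_pos"],o["ft_force"])
p=r.capture("wrist");P=cloud(p);d=np.hypot(P[...,0]-.6396,P[...,1]+.2714)
for a,b in((.0085,.0145),(.017,.0192),(.021,.0235)):
    m=(d>a)&(d<b)&(p["z_map"]>0)&(abs(P[...,0]-.6396)<.012)&(P[...,2]<.1)&(P[...,2]>.05);print(a,m.sum(),np.percentile(P[m][:,2],[5,25,50,75,95]).round(4))
```

```text
[ 0.64002925 -0.27341249  0.08286952] [-0.15242671 -0.39507619  1.65975309]
0.0085 1841 [0.0914 0.092  0.0923 0.0927 0.0935]
0.017 390 [0.0765 0.0775 0.0781 0.0786 0.0792]
0.021 351 [0.0564 0.0575 0.0581 0.0586 0.0592]
```

The collar's top reads 92.3 mm and the force is rising, so it's home. I'll release and clear.

Request:
move_arm(
  commands=[
    [50, [0, 0, 0], [0, 0, 0]],
    [70, [0, 0, 0], [0, 0, 0]],
    [100, [0, 0, 0], [0, 0, 0]],
    [100, [0, 0, 0], [0, 0, 0]],
    [100, [0, 0, -0.5], [0, 0, 0]],
    [100, [0, 0, -0.9], [0, 0, 0]],
    [100, [0, 0, -0.9], [0, 0, 0]],
    [100, [0, 0, -0.9], [0, 0, 0]],
    [100, [0.5, -0.6, -0.3], [0, 0, 0]],
    [100, [0.9, -0.8, 0], [0, 0, 0]],
    [100, [0.9, -0.8, 0], [0, 0, 0]],
    [100, [0, 0, 0], [0, 0, 0]],
  ],
)

```text
time: 35.02
tcp_pos: [0.5906, -0.2095, 0.1721]
eef_rot: [0.74, 0.672, 0.0, 0.001]
ft_force: [-0.0, -0.5, 0.3]
finger_gap: 0.0855
gripper_force: 0.0
```

Run:
```python
from h import *
for c in("top","scene"):
    p=r.capture(c);print(c,"collar",topring(p,(.639,-.272),.02,.0895,.0945),"keyed",topring(p,(.639,-.272),.024,.0755,.0805),"spacer",topring(p,(.639,-.272),.027,.0555,.0605))
    for n in NAMES[7:]:
        q=r.place_of(p,n); print(n,q[0]["point"] if q else None)
o=r.get_obs();print(o["time"],o["tcp_pos"],o["ft_force"])
```

```text
top collar (array([ 0.6392, -0.2731]), 16.0, np.float64(0.0924), 171) keyed (array([ 0.6387, -0.2727]), 20.1, np.float64(0.078), 113) spacer (array([ 0.639, -0.273]), 24.0, np.float64(0.0581), 98)
bush_block [262.0, 247.6]
stick_unit [383.3, 242.1]
loupe [381.6, 221.6]
gauge_block [389.3, 190.1]
scene collar (array([ 0.638 , -0.2718]), 16.7, np.float64(0.0918), 125) keyed (array([ 0.6383, -0.2716]), 20.2, np.float64(0.078), 94) spacer (array([ 0.6384, -0.2718]), 24.6, np.float64(0.058), 103)
bush_block [288.0, 252.6]
stick_unit [373.0, 318.0]
loupe [389.3, 305.7]
gauge_block None
35.525 [ 0.59083274 -0.21108605  0.16981713] [ 0.49678723  0.3450557  -0.05229959]
```

All three rings are home on the spindle.

```bash
python3 -c "
from rig import r
print(r.close_job())"
```

```text
the job is handed in; nothing more can be done
None
```

The spacer, keyed ring and collar are all seated on the spindle; final top heights measured about 58, 78 and 92 mm, as specified. I handed the job in at about 35.5 s; the hand-in returned no verdict.

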